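# Pack the last rub jars and peel off the next tray

## Robot

A 6-joint arm with a two-finger parallel gripper is mounted at the origin on the work surface. World frame = base frame: x ahead of the robot, y to its left, z up, the work surface at z = 0. Lengths are in m, angles in rad, forces in N, time in s.
With the tool pointing down it reaches from about 0.35 to 0.85 m from the base axis. Payload 8.1 kg.
Tool frame: the origin (TCP) lies midway between the tips of the shut fingers; the grasp point (between the pads) lies 19 mm behind it; z points along the fingers, y is the line along which they close (so a half turn about z gives the same grasp; the last joint's range is limited). The gripper opens to 93 mm and grips with 3 to 60 N. Pads are 15 mm wide; open, the fingers measure 128 mm over their backs; the gripper's body (75 mm by 188 mm) begins 65 mm behind the grasp point.
Start: joints at [1.058, 0.13, 1.488, -0, 1.523, -0.085], TCP at [0.249, 0.546, 0.219] pointing down, gripper open.
Joint ranges: [-2.96, 2.96], [-0.89, 2.26], [0.02, 2.5], [-1.34, 4.48], [0, 2.73], [-2.66, 2.66]. Speed limits (rad/s): [2.39, 2.39, 2.79, 3.14, 3.14, 3.14].

## Interface

Orientations are given as a rotation vector (axis times angle).
In Python, from plant import read_state, read_camera, camera_model, close_job gives the robot as it stands. The module is installed in compiled form; this text tells all that it offers.
- The arm moves only by the tool carry_out, never from a script. Its argument "moves" is a list of rows, each an object of numbers: "jaw": the finger opening in m, from 0 to 0.093; "dx", "dy", "dz": the shift along the tool's x, y, z in m; "yaw": the turn about the tool's z in rad. In form: [{"jaw": .., "dx": .., "dy": .., "dz": .., "yaw": ..}, ...]. A call has 1 to 8 rows; each row shifts and turns the commanded pose from where the row before left it, along the tool's axes as they then stand; what a row does not reach is not made up. A row lasts 1/8 s, in which the tool goes at most 62.5 mm and 10.7 degrees, less where a joint would pass 70% of its speed; a pose out of reach is approached as far as the arm can. A call is refused whole if a number of a shift passes 0.0625 or a number of a turn 0.188, either way. A call with a gripper value outside its range is refused whole. The fingers move at their own pace and stop on an object; "grip_force" is the grip in N (left out, the last holds). Time passes only in rows, so rows that do not move let the fingers close. It gives the time, the measured TCP pose, the force, the opening and the grip force at its end, in the units of the state.
- read_state(): the state, without advancing time (a new reading comes with each control period).
- read_camera(name): name is "side" or "top" or "wrist"; returns the picture (384x512x3 uint8, red, green, blue); there is no depth.
- camera_model(name): a dict with "camera_matrix" (3x3 intrinsics, pixels), "view" (4x4, takes a point from world to camera coordinates). Camera axes: x right, y up, looking along -z (the intrinsics and any distortion apply to the point x, -y, -z); pixel columns grow to the right and rows downward; lengths in m; the calibration is good to about 2 mm. A picture is of the moment at which its call begins: read the wrist's pose just before it. camera_model takes no time and is no camera call; for the wrist camera it gives the pose at the moment of the call.
- close_job(): hands the job in; it is judged then, once.
The state is a dict: "t": time; "q": joint angles; "dq": joint speeds; "joint_torque": joint torques, N m; "tool_pos": TCP position; "orientation": TCP orientation; "force": force on the tool from outside, world axes, zero at the start; "wrist_torque": the same for the moment, N m; "opening": finger opening in m; "gripper_force": force on a finger pad.
Only numpy, scipy, OpenCV 4.12 (cv2) and the standard library are available. Lean on these libraries where they do the work, as an engineer would, in place of code of your own. Each camera call takes 0.05 s, during which the arm holds its last target. There are 200 camera calls.

## Task

Stand the two loose jars of herb rub in the two empty pockets of the tray that is being packed. Then peel the next empty tray off the stuck nested stack: pinch its rim at one corner and raise that corner first, tipping the tray while the opposite corner stays down in the stack, so that it comes away alone and the rest of the stack is not dragged up. Finish while still holding it by that corner, still and level, centred above the jars of the packed tray, a few centimetres clear of them and lined up with that tray, ready to go on as the next layer; knock nothing else about.

Things in the scene. Friction and masses are not known exactly. Their poses are not given: they have to be found in the camera images.
- jar_a: loose jar of herb rub to be packed, standing on the counter, 40 mm across, 60 mm tall: olive green with a paper band and an off-white cap, about 100 g; origin at the centre of its underside, z up along the jar
- jar_b: the other loose jar to be packed, the same as jar_a
- pack_tray: grey-brown moulded-pulp tray being packed, 214 mm (its x) by 146 mm (its y), 40 mm high, loose on the counter, 0.5 kg with its 4 jars; six round pockets, 2 rows of 3, centres 68 mm apart, 36 mm deep, 46 mm wide: a seated jar stands 24 mm proud of the deck, 64 mm above the counter; origin at the centre of its underside, z up
- pocket1 (a point): centre of the floor of pocket 1 of pack_tray, at x = 0, y = -34, z = 4 mm in its frame; empty at the start, takes a loose jar
- pocket5 (a point): centre of the floor of pocket 5 of pack_tray, at x = 68, y = 34, z = 4 mm in its frame; empty at the start, takes a loose jar
- packed0: jar already standing in its pocket of pack_tray at x = -68, y = -34 mm in that frame, the same as jar_a; stays there
- packed1: jar already standing in its pocket of pack_tray at x = 68, y = -34 mm in that frame, the same as jar_a; stays there
- packed2: jar already standing in its pocket of pack_tray at x = -68, y = 34 mm in that frame, the same as jar_a; stays there
- packed3: jar already standing in its pocket of pack_tray at x = 0, y = 34 mm in that frame, the same as jar_a; stays there
- top_tray: empty tray on top of the nested stack, to be peeled off: like pack_tray, 214 mm (its x) by 146 mm (its y), 40 mm high, 50 to 100 g; origin at the centre of its underside (the pockets' feet), z up, deck at z = 40 mm. Its down-turned rim is 18 mm deep, the next tray's rim lies flush right below. Feet of the 4 corner pockets are wedged in the tray below: each drags with about 3 N until raised 12 mm
- corner0 (a point): corner of top_tray at x = -107, y = -73 mm, deck level (z = 40 mm) in its frame. Beside each corner the rim can be pinched from above, one finger in the corner pocket (centres x = +-68, y = +-34 mm), one outside, tips less than 18 mm below the deck: the wall is 15 mm thick there, its middle at x = +-99.5 mm (short sides) or y = +-65.5 mm (long sides)
- corner1 (a point): corner of top_tray at x = 107, y = -73 mm, deck level (z = 40 mm) in its frame
- corner2 (a point): corner of top_tray at x = 107, y = 73 mm, deck level (z = 40 mm) in its frame
- corner3 (a point): corner of top_tray at x = -107, y = 73 mm, deck level (z = 40 mm) in its frame
- stack_top (a point): centre of the deck of the tray under top_tray, turned like the stack, z up; 98 mm above the counter; the nested top_tray's deck lies 18 mm above it. The stack stands in a low carton (236 by 168 mm, 45 mm high) fixed to the counter
- trays (a joint): how far the rest of the nested stack has been dragged up out of its carton, m; 0 at rest, it weighs 0.8 kg and can be lifted
- tape_roll: roll of tan label tape lying flat, 56 mm across, 18 mm high, beyond the loose jars; origin centre of its underside; leave alone
- pepper_mill: dark wooden pepper mill, 58 mm across, 214 mm tall; origin centre of its underside; leave alone
- squeeze_bottle: yellow sauce bottle with red nozzle, 62 mm across, 195 mm tall; origin centre of its underside; leave alone
- herb_shaker: tall green herb shaker with white cap, 44 mm across, 123 mm tall; origin centre of its underside; leave alone
- paste_jar: brown jar with brass cap, 72 mm across, 85 mm tall; origin centre of its underside; leave alone
- pastry_brush: pastry brush lying flat, 210 mm long, 42 mm wide, 20 mm high; origin at mid length on its underside; leave alone
Things that resemble listed ones, but are neither listed nor needed, are in the scene too. Leave any orange or purple look-alike of the packed1 alone.

How it is judged:
By the outcome, as a careful person would: the job done as asked, in the order asked, and still so for the second after the job is handed in, while the arm keeps its last pose, push and grip.
It also fails if it takes over 64 s, if anything falls off the work surface, if the arm or the gripper's body presses on something with over 40 N, if the wrist force passes 120 N, or if a joint passes its speed limit or range.

## Working session

There is one attempt and no reset: what is moved stays moved. The work goes in short steps, Python scripts to look and compute and a tool call to move; the robot and the scene stay as the last step left them, time stands still between calls to the robot, and variables do not carry over. Pictures are saved under pics/ and viewed, at most 10 in all, crops included, and the job is handed in when it is done.

Besides the shell and the picture viewer there is one more tool, called as name(argument=value, ...) on one line, values as JSON. carry_out: Moves the arm, as the interface text tells. Its arguments: {"type":"object","properties":{"moves":{"type":"array","items":{"type":"object","properties":{"jaw":{"type":"number"},"dx":{"type":"number"},"dy":{"type":"number"},"dz":{"type":"number"},"yaw":{"type":"number"}}}},"grip_force":{"type":"number"}},"required":["moves"]}

```bash
mkdir -p pics; cat > h.py <<'E'
import numpy as np, cv2
from plant import *
def proj(name,P,m=None):
    m=m or camera_model(name);P=np.atleast_2d(P);V=np.array(m["view"]);K=np.array(m["camera_matrix"])
    c=P@V[:3,:3].T+V[:3,3];c=c*[1,-1,-1];u=c@K.T;return u[:,:2]/u[:,2:]
def back(name,uv,z,m=None):
    m=m or camera_model(name);V=np.array(m["view"]);K=np.array(m["camera_matrix"])
    uv=np.atleast_2d(uv).astype(float);r=np.c_[uv,np.ones(len(uv))]@np.linalg.inv(K).T*[1,-1,-1]
    d=r@V[:3,:3];o=-V[:3,:3].T@V[:3,3];return o+d*((z-o[2])/d[:,2])[:,None]
def save(im,f,crop=None,s=1):
    if crop: a,b,c,d=crop;im=im[b:d,a:c]
    cv2.imwrite(f,cv2.resize(im[:,:,::-1],None,fx=s,fy=s,interpolation=cv2.INTER_CUBIC))
E
python3 - <<'E'
from h import *
for n in("top","side"):
    m=camera_model(n);print(m)
    save(read_camera(n),f"pics/{n}0.png",None,1.5)
print(read_state())
E
```

```text
{'camera_matrix': array([[436.57095006,   0.        , 253.27217103],
       [  0.        , 436.57095006, 193.76039885],
       [  0.        ,   0.        ,   1.        ]]), 'view': array([[-0.02605787, -0.99957841, -0.01280621,  0.03256581],
       [ 0.99525751, -0.02714199,  0.09341203, -0.55412073],
       [-0.09372023, -0.01031136,  0.99554517, -1.08564099],
       [ 0.        ,  0.        ,  0.        ,  1.        ]])}
{'camera_matrix': array([[429.58840961,   0.        , 246.09939702],
       [  0.        , 429.58840961, 187.43249067],
       [  0.        ,   0.        ,   1.        ]]), 'view': array([[ 0.97121161, -0.23763858, -0.01661079, -0.52554811],
       [ 0.18510419,  0.70893757,  0.68054681, -0.18238776],
       [-0.14994817, -0.66402968,  0.7325163 , -1.23045513],
       [ 0.        ,  0.        ,  0.        ,  1.        ]])}
{'t': 0.1, 'q': array([ 1.05757741e+00,  1.31066510e-01,  1.48918814e+00,  1.50896653e-05,
        1.52297861e+00, -8.53697046e-02]), 'dq': array([ 0.00122383, -0.0026651 ,  0.00016952, -0.00032361,  0.00025107,
       -0.0006656 ]), 'joint_torque': array([-7.69591367e-06, -5.61342430e+01, -4.93092513e+01,  7.70081906e-02,
        2.92131380e-02, -6.48256992e-05]), 'tool_pos': array([0.24865444, 0.54548748, 0.21769401]), 'orientation': array([-6.66844828e-01, -3.06949291e+00,  2.45513570e-03]), 'force': array([-0.5258215 , -0.57701529,  0.98757713]), 'wrist_torque': array([-0.00920534,  0.00031687,  0.03712495]), 'gripper_force': 0.0, 'opening': 0.09308858009716595}
```

View pics/top0.png

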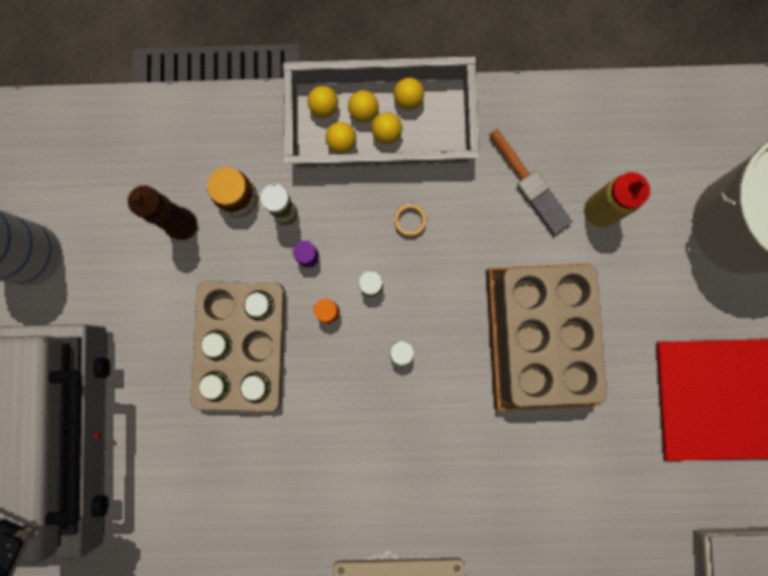

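View pics/side0.png

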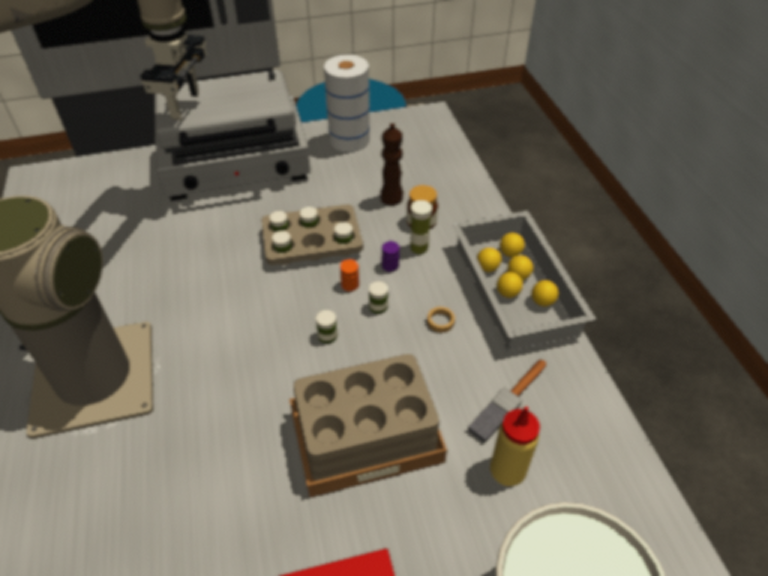

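Top view: image up is +x and image left is +y. The pack tray is on the left, with its empty pockets at (219,304) and (260,346). The loose jars' white caps are at (371,284) and (402,354), and the stack is on the right around (553,335). The side view agrees. All pixels are at 1.5x scale.

```bash
python3 - <<'E'
from h import *
from scipy.spatial.transform import Rotation as R
im=cv2.cvtColor(cv2.imread("pics/top0.png"),cv2.COLOR_BGR2HSV)
def cap(u,v,z):
    p=im[v-20:v+20,u-20:u+20].astype(int)
    m=((p[...,2]>165)&(p[...,1]<60)).astype(np.uint8)
    # keep component at the centre
    n,l,s,c=cv2.connectedComponentsWithStats(cv2.morphologyEx(m,cv2.MORPH_OPEN,np.ones((5,5))))
    k=1+np.argmin(np.hypot(*(c[1:]-20).T)); uv=(c[k]+[u-20,v-20]+.5)/1.5-.5
    P=back("top",uv,z)[0]; print((u,v),s[k],P.round(4)); return P[:2]
A=cap(371,284,.06);B=cap(402,354,.06)
C=[cap(*q,.064) for q in((211,387),(257,305),(253,387),(214,345))]
def fit(loc,w):
    loc,w=map(np.array,(loc,w));a=loc-loc.mean(0);b=w-w.mean(0)
    th=np.arctan2((a[:,0]*b[:,1]-a[:,1]*b[:,0]).sum(),(a*b).sum());c,s=np.cos(th),np.sin(th);M=np.array([[c,-s],[s,c]])
    t=w.mean(0)-M@loc.mean(0);return th,t,M,(w-loc@M.T-t)
# image: left=+y, up=+x
L=[(-68,34),(68,-34),(-68,-34),(0,34)]
th,t,M,r=fit(np.array(L)/1e3,C);print("pack",th,t,"res",(r*1e3).round(1));
for p in((0,-.034),(.068,.034)):print("pocket",M@p+t)
pk=np.array([(530,292),(573,290),(532,335),(576,333),(535,379),(579,377)])
P=back("top",(pk+.5)/1.5-.5,.116)[:,:2]
th,t,M,r=fit(np.array([(68,34),(68,-34),(0,34),(0,-34),(-68,34),(-68,-34)])/1e3,P);print("stack",th,t,(r*1e3).round(1))
print("pinch",M@[-.068,-.0655]+t)
co=np.array([(505,266),(597,264),(606,402),(508,408)]);print("corners",back("top",co/1.5-.3,.116)[:,:2])
for n,q in dict(tape=(410,221,.018),mill=(183,228,0),shaker=(288,218,0),shtop=(275,197,.123),brush=(560,228,.02),orange=(326,310,.06),purple=(305,252,.06),bot=(603,215,0),oven=(108,340,.0)).items():print(n,back("top",np.array(q[:2])/1.5-.3,q[2])[0].round(3))
s=read_state();print(R.from_rotvec(s["orientation"]).as_matrix().round(3))
print(camera_model("wrist"))
E
```

```text
(371, 284) [  7   7  24  22 438] [0.5682 0.0343 0.06  ]
(402, 354) [  9   6  23  24 436] [ 0.451  -0.0154  0.06  ]
(211, 387) [  8   9  23  22 404] [0.4028 0.2972 0.064 ]
(257, 305) [  9   9  21  21 376] [0.5351 0.2219 0.064 ]
(253, 387) [  9  10  22  22 396] [0.3994 0.2287 0.064 ]
(214, 345) [  8   9  22  22 391] [0.4706 0.2935 0.064 ]
pack -0.051312842896058045 [0.46892427 0.25945315] res [[-0.   0.3]
 [-0.  -0.1]
 [ 0.1 -0.3]
 [-0.1  0.1]]
pocket [0.4671804 0.2254979]
pocket [0.53857864 0.28992066]
stack 0.014226781255180329 [ 0.47188944 -0.25015091] [[-1.2 -0.9]
 [-0.8  0.4]
 [ 0.1  0.2]
 [ 0.4  0.3]
 [ 0.6 -0.2]
 [ 0.9  0.3]]
pinch [ 0.40482815 -0.31661167]
corners [[ 0.58036969 -0.17877462]
 [ 0.57953807 -0.32197789]
 [ 0.36667578 -0.32358635]
 [ 0.36135714 -0.17375994]]
tape [ 0.676 -0.036  0.018]
mill [0.678 0.363 0.   ]
shaker [0.691 0.177 0.   ]
shtop [0.699 0.179 0.123]
brush [ 0.656 -0.293  0.02 ]
orange [0.523 0.108 0.06 ]
purple [0.62  0.141 0.06 ]
bot [ 0.68  -0.375  0.   ]
oven [0.485 0.493 0.   ]
[[-0.91   0.415 -0.001]
 [ 0.415  0.91  -0.001]
 [ 0.    -0.002 -1.   ]]
{'camera_matrix': array([[275.8725766 ,   0.        , 253.35502499],
       [  0.        , 275.8725766 , 193.84492413],
       [  0.        ,   0.        ,   1.        ]]), 'view': array([[ 0.41469753,  0.90995711, -0.00200199, -0.59898553],
       [-0.8721615 ,  0.39684339, -0.28609378,  0.03388014],
       [-0.2595386 ,  0.12038844,  0.95819953, -0.39124096],
       [ 0.        ,  0.        ,  0.        ,  1.        ]])}
```

carry_out(moves=[{"dx": -0.05,"dy": -0.033},{"dx": -0.05,"dy": -0.033},{"dx": -0.05,"dy": -0.033},{"dx": -0.05,"dy": -0.033},{"dx": -0.05,"dy": -0.033},{"dx": -0.05,"dy": -0.033},{"dx": -0.05,"dy": -0.033},{"dx": -0.05,"dy": -0.033}], grip_force=20)

```text
invalid input at $.moves[0]: expected keys jaw, dx, dy, dz, yaw
```

carry_out(moves=[{"dx": -0.05,"dy": -0.033},{"dx": -0.05,"dy": -0.033},{"dz": 0.04},{"dz": 0.04},{"dz": 0.0}])

```text
invalid input at $.moves[0]: expected keys jaw, dx, dy, dz, yaw
```

```bash
cat >> h.py <<'E'
from scipy.spatial.transform import Rotation as R
def to(x,y,psi=None):
    s=read_state();M=R.from_rotvec(s["orientation"]).as_matrix();d=np.array([x,y,s["tool_pos"][2]])-s["tool_pos"]
    print("t",round(s["t"],2),"pos",s["tool_pos"].round(4),"psi",round(np.degrees(np.arctan2(M[1,1],M[0,1])),2),"dx,dy",(M.T@d)[:2].round(4),"q",s["q"].round(2),"F",s["force"].round(1),"open",round(s["opening"],4))
E
python3 - <<'E'
from h import *
to(.5682,.0343)
save(read_camera("wrist"),"pics/w1.png")
print(proj("wrist",[[.5682,.0343,.06],[.5682,.0343,0]]).round(0), proj("wrist",[[.451,-.0154,.06]]).round(0))
E
```

```text
t 0.1 pos [0.2487 0.5455 0.2177] psi 65.49 dx,dy [-0.5028 -0.3325] q [ 1.06  0.13  1.49  0.    1.52 -0.09] F [-0.5 -0.6  1. ] open 0.0931
[[ 61. 463.]
 [ 82. 425.]] [[ -6. 427.]]
```

View pics/w1.png

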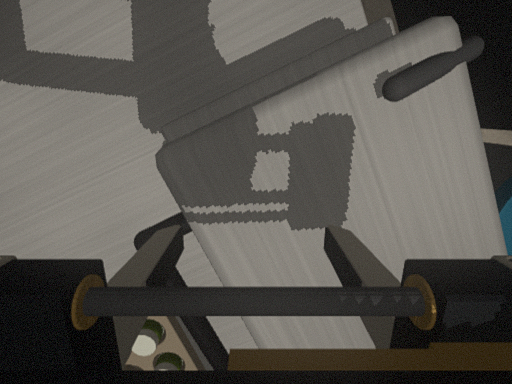

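The calls were refused because every key is needed, so the arm has not moved. This picture only shows the oven under the start pose, with two packed caps at (145,345).

carry_out(moves=[{"jaw": 0.093,"dx": -0.05,"dy": -0.033,"dz": 0,"yaw": 0},{"jaw": 0.093,"dx": -0.05,"dy": -0.033,"dz": 0,"yaw": 0},{"jaw": 0.093,"dx": -0.05,"dy": -0.033,"dz": 0,"yaw": 0},{"jaw": 0.093,"dx": -0.05,"dy": -0.033,"dz": 0,"yaw": 0},{"jaw": 0.093,"dx": -0.05,"dy": -0.033,"dz": 0,"yaw": 0},{"jaw": 0.093,"dx": -0.05,"dy": -0.033,"dz": 0,"yaw": 0},{"jaw": 0.093,"dx": -0.05,"dy": -0.033,"dz": 0,"yaw": 0},{"jaw": 0.093,"dx": -0.05,"dy": -0.033,"dz": 0,"yaw": 0}], grip_force=20)

```text
t: 1.15
tool_pos: [0.504, 0.138, 0.2186]
orientation: [0.667, 3.07, 0.0]
force: [1.4, -0.1, 0.8]
opening: 0.0934
gripper_force: 0.0
```

carry_out(moves=[{"jaw": 0.093,"dx": -0.05,"dy": -0.033,"dz": 0,"yaw": 0},{"jaw": 0.093,"dx": -0.05,"dy": -0.033,"dz": 0,"yaw": 0},{"jaw": 0.07,"dx": 0,"dy": 0,"dz": 0.04,"yaw": 0},{"jaw": 0.07,"dx": 0,"dy": 0,"dz": 0.04,"yaw": 0},{"jaw": 0.07,"dx": 0,"dy": 0,"dz": 0,"yaw": 0}])

```text
t: 1.78
tool_pos: [0.5638, 0.0381, 0.1345]
orientation: [-0.666, -3.062, 0.002]
force: [-0.1, 0.6, 0.2]
opening: 0.0711
gripper_force: 0.0
```

```bash
python3 - <<'E'
from h import *
to(.5682,.0343)
save(read_camera("wrist"),"pics/w2.png")
print(proj("wrist",[[.5682,.0343,.06],[.5682,.0343,0]]).round(0), proj("wrist",[[.451,-.0154,.06]]).round(0))
E
```

```text
t 1.77 pos [0.5638 0.0381 0.1345] psi 65.46 dx,dy [-0.0056 -0.0016] q [-0.02  0.1   1.68 -0.    1.37 -1.17] F [-0.1  0.6  0.2] open 0.0711
[[251. 205.]
 [251. 188.]] [[139. 109.]]
```

View pics/w2.png

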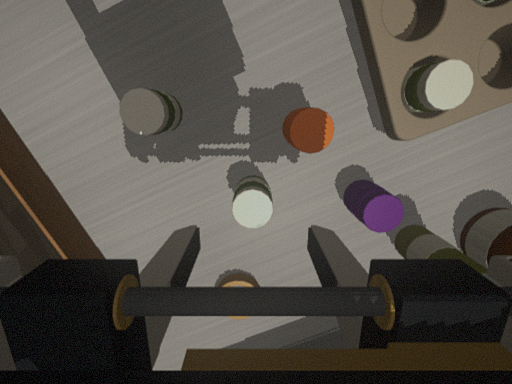

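Wrist view: jar_a's cap is at (252,208) against a predicted (251,205), and jar_b's is at (145,112) against (139,109). The estimates hold to about 2 mm, so I'm descending and gripping.

carry_out(moves=[{"jaw": 0.07,"dx": -0.006,"dy": -0.0015,"dz": 0.03,"yaw": 0},{"jaw": 0.07,"dx": 0,"dy": 0,"dz": 0.035,"yaw": 0},{"jaw": 0.07,"dx": 0,"dy": 0,"dz": 0.0275,"yaw": 0},{"jaw": 0.07,"dx": 0,"dy": 0,"dz": 0,"yaw": 0},{"jaw": 0.03,"dx": 0,"dy": 0,"dz": 0,"yaw": 0},{"jaw": 0.03,"dx": 0,"dy": 0,"dz": 0,"yaw": 0},{"jaw": 0.03,"dx": 0,"dy": 0,"dz": 0,"yaw": 0},{"jaw": 0.03,"dx": 0,"dy": 0,"dz": 0,"yaw": 0}], grip_force=20)

```text
t: 2.82
tool_pos: [0.5725, 0.0343, 0.0471]
orientation: [0.667, 3.069, 0.0]
force: [-0.3, -0.9, 4.6]
opening: 0.0396
gripper_force: 20.0
```

```bash
python3 - <<'E'
from h import *
to(.4672,.2255);to(.5386,.2899)
E
```

```text
t 2.83 pos [0.5725 0.0343 0.0471] psi 65.49 dx,dy [0.1751 0.1303] q [-0.03  0.21  1.73 -0.    1.2  -1.17] F [-0.3 -0.9  4.6] open 0.0396
t 2.83 pos [0.5725 0.0343 0.0471] psi 65.49 dx,dy [0.1369 0.2185] q [-0.03  0.21  1.73 -0.    1.2  -1.17] F [-0.3 -0.9  4.6] open 0.0396
```

carry_out(moves=[{"jaw": 0.03,"dx": 0,"dy": 0,"dz": -0.05,"yaw": 0},{"jaw": 0.03,"dx": 0,"dy": 0,"dz": -0.05,"yaw": 0},{"jaw": 0.03,"dx": 0.0265,"dy": 0.0435,"dz": 0,"yaw": 0},{"jaw": 0.03,"dx": 0.0265,"dy": 0.0435,"dz": 0,"yaw": 0},{"jaw": 0.03,"dx": 0.0265,"dy": 0.0435,"dz": 0,"yaw": 0},{"jaw": 0.03,"dx": 0.0265,"dy": 0.0435,"dz": 0,"yaw": 0},{"jaw": 0.03,"dx": 0.0265,"dy": 0.0435,"dz": 0,"yaw": 0},{"jaw": 0.03,"dx": 0,"dy": 0,"dz": 0,"yaw": 0}])

```text
t: 3.82
tool_pos: [0.5401, 0.2906, 0.1458]
orientation: [-0.66, -3.071, -0.001]
force: [0.3, -0.8, -1.5]
opening: 0.0401
gripper_force: 19.9
```

carry_out(moves=[{"jaw": 0.03,"dx": 0,"dy": 0,"dz": 0,"yaw": 0},{"jaw": 0.03,"dx": 0,"dy": 0,"dz": 0,"yaw": 0}])

```text
t: 4.08
tool_pos: [0.5417, 0.286, 0.146]
orientation: [-0.669, -3.069, 0.001]
force: [0.1, -0.5, -0.8]
opening: 0.0395
gripper_force: 19.9
```

```bash
python3 - <<'E'
from h import *
to(.5386,.2899)
s=read_state();M=R.from_rotvec(s["orientation"]).as_matrix()
im=read_camera("wrist");
m=camera_model("wrist");
c=s["tool_pos"]+M@[0,0,-.013]
print("tcp at captop",proj("wrist",[c,c+M@[.01,0,0]],m).round(1),"pocket5",proj("wrist",[[.5386,.2899,.04]],m).round(1))
save(im,"pics/w3.png",None,1.5)
E
```

```text
t 4.08 pos [0.5417 0.286  0.146 ] psi 65.41 dx,dy [0.0044 0.0023] q [ 0.4   0.21  1.54 -0.    1.4  -0.74] F [ 0.1 -0.5 -0.8] open 0.0395
tcp at captop [[253.4 246.7]
 [253.4 231.7]] pocket5 [[255.7 188.1]]
```

View pics/w3.png

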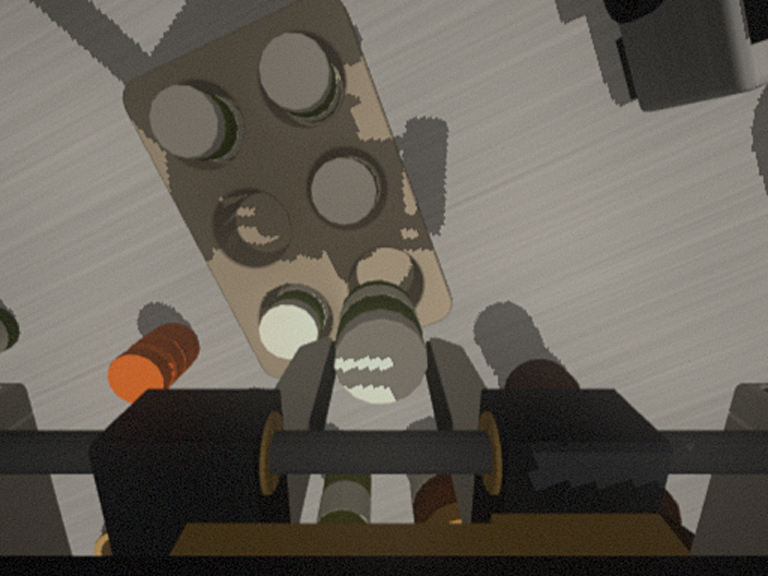

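In-hand view: the cap is at (253,240) unscaled against TCP (253,247), so the jar sits 4 mm toward tool +x. Pocket 5 appears at (257,190), as predicted, so I'm lowering.

carry_out(moves=[{"jaw": 0.03,"dx": 0,"dy": 0.002,"dz": 0.03,"yaw": 0},{"jaw": 0.03,"dx": 0,"dy": 0,"dz": 0.015,"yaw": 0},{"jaw": 0.03,"dx": 0,"dy": 0,"dz": 0,"yaw": 0},{"jaw": 0.03,"dx": 0,"dy": 0,"dz": 0,"yaw": 0}])

```text
t: 4.62
tool_pos: [0.5428, 0.289, 0.102]
orientation: [0.667, 3.069, 0.001]
force: [1.1, -1.0, -1.3]
opening: 0.0393
gripper_force: 19.9
```

```bash
python3 - <<'E'
from h import *
to(.5386+.0036,.2899-.0017)
E
```

```text
t 4.62 pos [0.5428 0.289  0.102 ] psi 65.47 dx,dy [ 0.0002 -0.0009] q [ 0.41  0.25  1.57 -0.    1.32 -0.74] F [ 1.1 -1.  -1.3] open 0.0393
```

carry_out(moves=[{"jaw": 0.03,"dx": 0,"dy": -0.0005,"dz": 0.015,"yaw": 0},{"jaw": 0.03,"dx": 0,"dy": 0,"dz": 0.012,"yaw": 0},{"jaw": 0.03,"dx": 0,"dy": 0,"dz": 0.012,"yaw": 0},{"jaw": 0.03,"dx": 0,"dy": 0,"dz": 0.01,"yaw": 0},{"jaw": 0.03,"dx": 0,"dy": 0,"dz": 0,"yaw": 0},{"jaw": 0.03,"dx": 0,"dy": 0,"dz": 0,"yaw": 0}])

```text
t: 5.38
tool_pos: [0.5421, 0.2887, 0.052]
orientation: [-0.667, -3.07, -0.0]
force: [-0.1, 0.2, -0.5]
opening: 0.0392
gripper_force: 20.0
```

carry_out(moves=[{"jaw": 0.052,"dx": 0,"dy": 0,"dz": 0.001,"yaw": 0},{"jaw": 0.052,"dx": 0,"dy": 0,"dz": 0,"yaw": 0},{"jaw": 0.052,"dx": 0,"dy": 0,"dz": 0,"yaw": 0},{"jaw": 0.052,"dx": 0,"dy": 0,"dz": -0.02,"yaw": 0},{"jaw": 0.052,"dx": 0,"dy": 0,"dz": -0.06,"yaw": 0},{"jaw": 0.052,"dx": 0,"dy": 0,"dz": 0,"yaw": 0}])

```text
t: 6.12
tool_pos: [0.5463, 0.2905, 0.1396]
orientation: [0.665, 3.06, 0.011]
force: [0.6, -0.3, 0.8]
opening: 0.0521
gripper_force: 0.0
```

```bash
python3 - <<'E'
from h import *
to(.451,-.0154)
E
```

```text
t 6.12 pos [0.5463 0.2905 0.1396] psi 65.49 dx,dy [-0.0402 -0.3179] q [ 0.41  0.22  1.54  0.    1.37 -0.74] F [ 0.6 -0.3  0.8] open 0.0521
```

carry_out(moves=[{"jaw": 0.052,"dx": -0.007,"dy": -0.0525,"dz": 0,"yaw": 0},{"jaw": 0.07,"dx": -0.007,"dy": -0.0525,"dz": 0,"yaw": 0},{"jaw": 0.07,"dx": -0.007,"dy": -0.0525,"dz": 0,"yaw": 0},{"jaw": 0.07,"dx": -0.007,"dy": -0.0525,"dz": 0,"yaw": 0},{"jaw": 0.07,"dx": -0.007,"dy": -0.0525,"dz": 0,"yaw": 0},{"jaw": 0.07,"dx": -0.008,"dy": -0.052,"dz": 0,"yaw": 0},{"jaw": 0.07,"dx": 0,"dy": 0,"dz": 0,"yaw": 0},{"jaw": 0.07,"dx": 0,"dy": 0,"dz": 0,"yaw": 0}])

```text
t: 7.12
tool_pos: [0.4512, -0.0153, 0.1319]
orientation: [0.668, 3.068, 0.001]
force: [0.5, 0.8, -0.0]
opening: 0.0704
gripper_force: 0.0
```

```bash
python3 - <<'E'
from h import *
to(.451,-.0154)
m=camera_model("wrist");im=read_camera("wrist")
p=proj("wrist",[[.451,-.0154,.06]],m)[0];u,v=p.astype(int)
h=cv2.cvtColor(im[v-30:v+30,u-30:u+30],cv2.COLOR_RGB2HSV).astype(int)
k=((h[...,2]>165)&(h[...,1]<60)).astype(np.uint8)
n,l,s,c=cv2.connectedComponentsWithStats(cv2.morphologyEx(k,cv2.MORPH_OPEN,np.ones((5,5))))
print(p,s[1:],c[1:]+[u-30,v-30]);print([back("wrist",q+[u-30,v-30],.06,m)[0].round(4) for q in c[1:]])
E
```

```text
t 7.12 pos [ 0.4512 -0.0153  0.1319] psi 65.42 dx,dy [ 0.0001 -0.0002] q [-0.15 -0.23  1.99  0.    1.37 -1.29] F [ 0.5  0.8 -0. ] open 0.0704
[253.13863217 202.70061846] [[  12   13   40   37 1163]] [[253.88822012 203.41874463]]
[array([ 0.4519, -0.0151,  0.06  ])]
```

carry_out(moves=[{"jaw": 0.07,"dx": 0,"dy": 0,"dz": 0.03,"yaw": 0},{"jaw": 0.07,"dx": 0,"dy": 0,"dz": 0.03,"yaw": 0},{"jaw": 0.07,"dx": 0,"dy": 0,"dz": 0.0265,"yaw": 0},{"jaw": 0.07,"dx": 0,"dy": 0,"dz": 0,"yaw": 0},{"jaw": 0.03,"dx": 0,"dy": 0,"dz": 0,"yaw": 0},{"jaw": 0.03,"dx": 0,"dy": 0,"dz": 0,"yaw": 0},{"jaw": 0.03,"dx": 0,"dy": 0,"dz": 0,"yaw": 0},{"jaw": 0.03,"dx": 0,"dy": 0,"dz": 0,"yaw": 0}])

```text
t: 8.18
tool_pos: [0.4514, -0.0154, 0.0454]
orientation: [0.667, 3.068, 0.0]
force: [-0.0, 1.5, 3.5]
opening: 0.0395
gripper_force: 20.0
```

```bash
python3 - <<'E'
from h import *
to(.4672,.2255);to(.4519,-.0151)
E
```

```text
t 8.18 pos [ 0.4514 -0.0154  0.0454] psi 65.48 dx,dy [0.0856 0.2258] q [-0.15 -0.12  2.07  0.    1.19 -1.29] F [-0.   1.5  3.5] open 0.0395
t 8.18 pos [ 0.4514 -0.0154  0.0454] psi 65.48 dx,dy [-0.0003  0.0005] q [-0.15 -0.12  2.07  0.    1.19 -1.29] F [-0.   1.5  3.5] open 0.0395
```

carry_out(moves=[{"jaw": 0.03,"dx": 0,"dy": 0,"dz": -0.05,"yaw": 0},{"jaw": 0.03,"dx": 0,"dy": 0,"dz": -0.05,"yaw": 0},{"jaw": 0.03,"dx": 0.0171,"dy": 0.0452,"dz": 0,"yaw": 0},{"jaw": 0.03,"dx": 0.0171,"dy": 0.0452,"dz": 0,"yaw": 0},{"jaw": 0.03,"dx": 0.0171,"dy": 0.0452,"dz": 0,"yaw": 0},{"jaw": 0.03,"dx": 0.0171,"dy": 0.0452,"dz": 0,"yaw": 0},{"jaw": 0.03,"dx": 0.0171,"dy": 0.0452,"dz": 0,"yaw": 0},{"jaw": 0.03,"dx": 0,"dy": 0,"dz": 0,"yaw": 0}])

```text
t: 9.18
tool_pos: [0.4662, 0.2285, 0.1445]
orientation: [-0.661, -3.071, -0.001]
force: [-0.0, -0.0, -1.3]
opening: 0.0395
gripper_force: 20.0
```

carry_out(moves=[{"jaw": 0.03,"dx": 0,"dy": 0,"dz": 0.03,"yaw": 0},{"jaw": 0.03,"dx": 0,"dy": 0,"dz": 0.012,"yaw": 0},{"jaw": 0.03,"dx": 0,"dy": 0,"dz": 0,"yaw": 0},{"jaw": 0.03,"dx": 0,"dy": 0,"dz": 0,"yaw": 0}])

```text
t: 9.68
tool_pos: [0.4673, 0.2255, 0.1036]
orientation: [0.668, 3.069, 0.001]
force: [0.6, -0.6, -0.8]
opening: 0.0395
gripper_force: 20.0
```

```bash
python3 - <<'E'
from h import *
to(.4672,.2255)
m=camera_model("wrist");im=read_camera("wrist")
L=back("wrist",[[0,0]],.04,m)
ps=np.array([[.4028,.2972,.064],[.4706,.2935,.064]])
for q in ps:
    u,v=proj("wrist",q,m)[0].astype(int);print(u,v)
c=np.array([.4672,.2255,.103-.045+.064]);print(proj("wrist",[[.4672,.2255,.04]],m))
save(im,"pics/w4.png",None,1.5)
E
```

```text
t 9.68 pos [0.4673 0.2255 0.1036] psi 65.45 dx,dy [ 0.0001 -0.    ] q [ 0.35 -0.    1.84 -0.    1.3  -0.79] F [ 0.6 -0.6 -0.8] open 0.0395
308 98
335 185
[[253.37524941 205.74926272]]
```

View pics/w4.png

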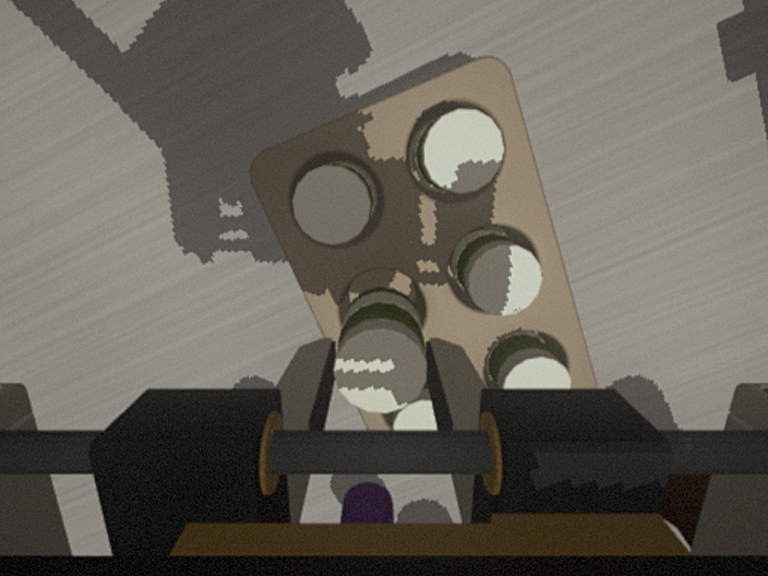

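Wrist view: jar_a stands in pocket 5 (cap about (537,385)). The packed2 cap is at (309,100) unscaled against a predicted (308,98), and pocket 1 lies straight under the held jar. Lowering.

carry_out(moves=[{"jaw": 0.03,"dx": 0,"dy": 0,"dz": 0.015,"yaw": 0},{"jaw": 0.03,"dx": 0,"dy": 0,"dz": 0.013,"yaw": 0},{"jaw": 0.03,"dx": 0,"dy": 0,"dz": 0.013,"yaw": 0},{"jaw": 0.03,"dx": 0,"dy": 0,"dz": 0.0115,"yaw": 0},{"jaw": 0.03,"dx": 0,"dy": 0,"dz": 0,"yaw": 0},{"jaw": 0.03,"dx": 0,"dy": 0,"dz": 0,"yaw": 0}])

```text
t: 10.48
tool_pos: [0.4666, 0.2256, 0.0499]
orientation: [-0.667, -3.07, 0.001]
force: [0.4, 0.4, -1.0]
opening: 0.0394
gripper_force: 20.0
```

carry_out(moves=[{"jaw": 0.052,"dx": 0,"dy": 0,"dz": 0,"yaw": 0},{"jaw": 0.052,"dx": 0,"dy": 0,"dz": 0,"yaw": 0},{"jaw": 0.052,"dx": 0,"dy": 0,"dz": 0,"yaw": 0},{"jaw": 0.052,"dx": 0,"dy": 0,"dz": -0.02,"yaw": 0},{"jaw": 0.052,"dx": 0,"dy": 0,"dz": -0.06,"yaw": 0},{"jaw": 0.052,"dx": 0,"dy": 0,"dz": -0.06,"yaw": 0},{"jaw": 0.052,"dx": 0,"dy": 0,"dz": 0,"yaw": 0}])

```text
t: 11.35
tool_pos: [0.4702, 0.2271, 0.1968]
orientation: [0.665, 3.061, 0.009]
force: [-0.3, 0.2, 0.0]
opening: 0.0516
gripper_force: 0.0
```

carry_out(moves=[{"jaw": 0.04,"dx": -0.017,"dy": -0.052,"dz": 0,"yaw": 0},{"jaw": 0.03,"dx": -0.017,"dy": -0.052,"dz": 0,"yaw": 0},{"jaw": 0.03,"dx": -0.017,"dy": -0.052,"dz": 0,"yaw": 0},{"jaw": 0.03,"dx": -0.017,"dy": -0.052,"dz": 0,"yaw": 0},{"jaw": 0.03,"dx": -0.017,"dy": -0.052,"dz": 0,"yaw": 0},{"jaw": 0.03,"dx": -0.017,"dy": -0.052,"dz": 0,"yaw": 0},{"jaw": 0.03,"dx": -0.017,"dy": -0.052,"dz": 0,"yaw": 0},{"jaw": 0.03,"dx": -0.017,"dy": -0.052,"dz": 0,"yaw": 0}])

```text
t: 12.35
tool_pos: [0.417, -0.2107, 0.1892]
orientation: [-0.667, -3.069, -0.001]
force: [1.7, 0.6, 0.3]
opening: 0.0302
gripper_force: 0.0
```

carry_out(moves=[{"jaw": 0.03,"dx": -0.017,"dy": -0.052,"dz": 0,"yaw": 0},{"jaw": 0.03,"dx": -0.017,"dy": -0.052,"dz": 0,"yaw": 0},{"jaw": 0.03,"dx": 0,"dy": 0,"dz": 0,"yaw": 0.18},{"jaw": 0.03,"dx": 0,"dy": 0,"dz": 0,"yaw": 0.18},{"jaw": 0.03,"dx": 0,"dy": 0,"dz": 0,"yaw": 0.18},{"jaw": 0.03,"dx": 0,"dy": 0,"dz": 0,"yaw": 0.18},{"jaw": 0.03,"dx": 0,"dy": 0,"dz": 0,"yaw": 0.18},{"jaw": 0.03,"dx": 0,"dy": 0,"dz": 0,"yaw": 0.18}])

```text
t: 13.35
tool_pos: [0.4052, -0.3176, 0.1889]
orientation: [-2.156, -2.283, 0.0]
force: [-0.1, 0.2, 0.1]
opening: 0.0302
gripper_force: 0.0
```

carry_out(moves=[{"jaw": 0.03,"dx": 0,"dy": 0,"dz": 0,"yaw": 0.18},{"jaw": 0.03,"dx": 0,"dy": 0,"dz": 0,"yaw": 0.18},{"jaw": 0.03,"dx": 0,"dy": 0,"dz": 0,"yaw": 0.18},{"jaw": 0.03,"dx": 0,"dy": 0,"dz": 0,"yaw": 0.18},{"jaw": 0.03,"dx": 0,"dy": 0,"dz": 0,"yaw": 0.18},{"jaw": 0.03,"dx": 0,"dy": 0,"dz": 0,"yaw": 0.18},{"jaw": 0.03,"dx": 0,"dy": 0,"dz": 0,"yaw": 0.18},{"jaw": 0.03,"dx": 0,"dy": 0,"dz": 0,"yaw": 0.18}])

```text
t: 14.35
tool_pos: [0.4052, -0.3175, 0.1889]
orientation: [-3.127, -0.295, 0.002]
force: [-0.6, 0.2, 0.3]
opening: 0.0302
gripper_force: 0.0
```

carry_out(moves=[{"jaw": 0.03,"dx": 0,"dy": 0,"dz": 0,"yaw": 0.18},{"jaw": 0.03,"dx": 0,"dy": 0,"dz": 0,"yaw": 0},{"jaw": 0.03,"dx": 0,"dy": 0,"dz": 0,"yaw": 0}])

```text
t: 14.72
tool_pos: [0.4054, -0.3177, 0.1896]
orientation: [-3.141, -0.028, 0.001]
force: [0.5, -0.3, 0.3]
opening: 0.0301
gripper_force: 0.0
```

```bash
python3 - <<'E'
from h import *
to(.4048,-.3166)
m=camera_model("wrist");im=read_camera("wrist")
t=np.array([.4719,-.2502]);th=.0142;c,s=np.cos(th),np.sin(th);M=np.array([[c,-s],[s,c]])
L=np.array([(-107,-73),(107,-73),(107,73),(-107,73),(-68,-34),(0,-34),(68,-34),(-68,34),(0,34),(68,34)])/1e3
print((proj("wrist",np.c_[L@M.T+t,np.full(10,.116)],m)*1.5).round(0).tolist())
save(im,"pics/w5.png",None,1.5)
np.save("w5.npy",im);import pickle;pickle.dump(m,open("w5.pkl","wb"))
top=read_camera("top");save(top,"pics/top2.png",None,1.5)
E
```

```text
t 14.72 pos [ 0.4054 -0.3177  0.1896] psi -88.97 dx,dy [-0.0006 -0.0011] q [-0.76 -0.08  1.76  0.    1.47  0.79] F [ 0.5 -0.3  0.3] open 0.0301
[[390.0, 363.0], [394.0, -35.0], [95.0, -36.0], [160.0, 362.0], [326.0, 305.0], [322.0, 190.0], [317.0, 55.0], [215.0, 304.0], [201.0, 190.0], [185.0, 54.0]]
```

View pics/w5.png

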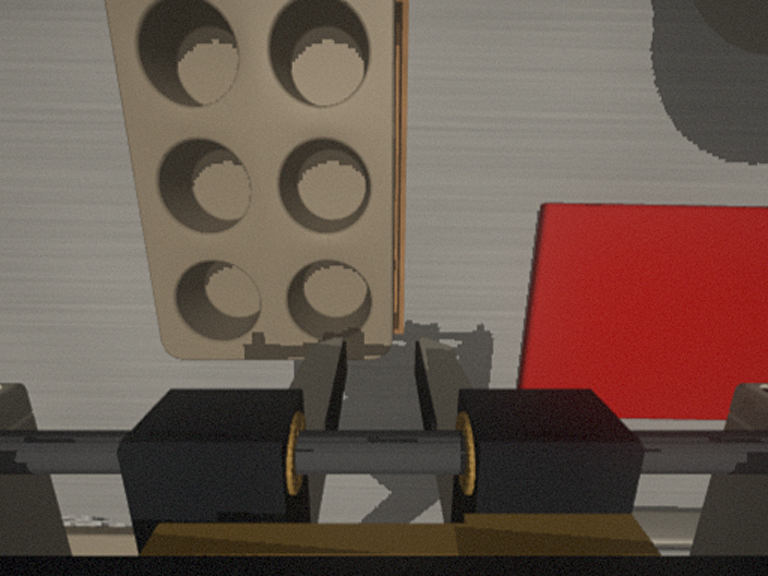

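Wrist view: the stack's pocket rims are at (329,298), (325,186), (319,52), (218,300), (204,186) and (188,52). That is within about 3 px (2 mm) of prediction, with the near edge at row 358. I'm going down to pinch at corner0's long side.

carry_out(moves=[{"jaw": 0.031,"dx": 0.0015,"dy": 0,"dz": 0.03,"yaw": 0},{"jaw": 0.031,"dx": 0,"dy": 0,"dz": 0.03,"yaw": 0},{"jaw": 0.031,"dx": 0,"dy": 0,"dz": 0.015,"yaw": 0},{"jaw": 0.031,"dx": 0,"dy": 0,"dz": 0.012,"yaw": 0},{"jaw": 0.031,"dx": 0,"dy": 0,"dz": 0,"yaw": 0},{"jaw": 0.031,"dx": 0,"dy": 0,"dz": 0,"yaw": 0}], grip_force=14)

```text
t: 15.58
tool_pos: [0.4077, -0.3184, 0.1042]
orientation: [3.14, 0.022, 0.002]
force: [-0.4, -0.6, -0.4]
opening: 0.0309
gripper_force: 0.0
```

carry_out(moves=[{"jaw": 0.022,"dx": 0,"dy": 0,"dz": 0,"yaw": 0},{"jaw": 0.008,"dx": 0,"dy": 0,"dz": 0,"yaw": 0},{"jaw": 0.008,"dx": 0,"dy": 0,"dz": 0,"yaw": 0},{"jaw": 0.008,"dx": 0,"dy": 0,"dz": 0,"yaw": 0}])

```text
t: 16.08
tool_pos: [0.4075, -0.3178, 0.1037]
orientation: [3.141, 0.022, 0.001]
force: [-0.8, 2.7, 5.1]
opening: 0.0148
gripper_force: 14.0
```

```bash
python3 - <<'E'
from h import *
to(.4048,-.3166);s=read_state();print(s["wrist_torque"],s["gripper_force"])
np.save("top_pre.npy",read_camera("top"));np.save("w_pre.npy",read_camera("wrist"));np.save("side_pre.npy",read_camera("side"))
E
```

```text
t 16.07 pos [ 0.4075 -0.3178  0.1037] psi -89.2 dx,dy [-0.0026 -0.0013] q [-0.76 -0.01  1.85  0.    1.3   0.79] F [-0.8  2.7  5.1] open 0.0148
[0.63672742 0.27205287 0.05649435] 13.996127396821976
```

carry_out(moves=[{"jaw": 0.008,"dx": 0.0003,"dy": 0,"dz": -0.003,"yaw": 0},{"jaw": 0.008,"dx": 0.0003,"dy": 0,"dz": -0.003,"yaw": 0},{"jaw": 0.008,"dx": 0.0003,"dy": 0,"dz": -0.003,"yaw": 0}])

```text
t: 16.6
tool_pos: [0.4074, -0.3171, 0.1112]
orientation: [-3.14, -0.022, 0.002]
force: [2.4, 2.3, -9.8]
opening: 0.0148
gripper_force: 14.0
```

carry_out(moves=[{"jaw": 0.008,"dx": 0.0003,"dy": 0,"dz": -0.003,"yaw": 0},{"jaw": 0.008,"dx": 0.0003,"dy": 0,"dz": -0.003,"yaw": 0},{"jaw": 0.008,"dx": 0,"dy": 0,"dz": 0,"yaw": 0}])

```text
t: 16.98
tool_pos: [0.4091, -0.3183, 0.1192]
orientation: [3.14, 0.022, 0.002]
force: [1.2, 3.0, -2.6]
opening: 0.0149
gripper_force: 14.0
```

```bash
python3 - <<'E'
from h import *
to(.4048,-.3166);s=read_state();print(s["wrist_torque"],s["gripper_force"])
a=read_camera("top");b=read_camera("wrist");c=read_camera("side")
im=np.hstack([cv2.resize(b[:260,40:330],None,fx=1.3,fy=1.3),cv2.resize(c[220:340,180:310],(366,338))])
save(im,"pics/p1.png")
E
```

```text
t 16.98 pos [ 0.4091 -0.3183  0.1192] psi -89.2 dx,dy [-0.0043 -0.0018] q [-0.76 -0.02  1.83 -0.    1.33  0.8 ] F [ 1.2  3.  -2.6] open 0.0149
[0.43272353 0.10212397 0.03480205] 13.969089388847351
```

View pics/p1.png

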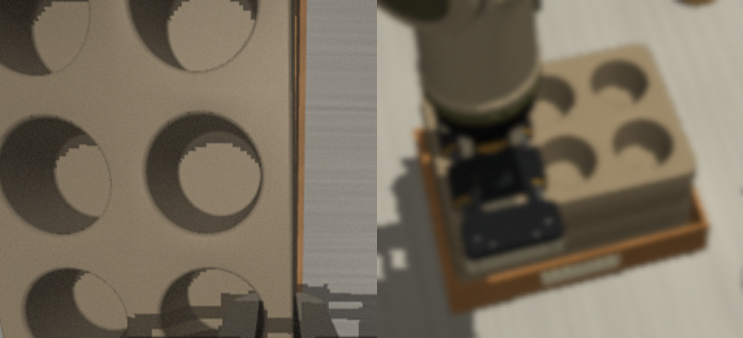

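The side view shows the far corners still down, and in the wrist view the dark gap at the tray's right edge widens toward the pinch. So the tray is tipping. The force peaked at about 10 N and has fallen to 2.6 N, so the near feet are out. I'm continuing the tip along the arc.

carry_out(moves=[{"jaw": 0.008,"dx": 0.0008,"dy": 0,"dz": -0.004,"yaw": 0},{"jaw": 0.008,"dx": 0.0008,"dy": 0,"dz": -0.004,"yaw": 0},{"jaw": 0.008,"dx": 0.001,"dy": 0,"dz": -0.004,"yaw": 0},{"jaw": 0.008,"dx": 0.001,"dy": 0,"dz": -0.004,"yaw": 0}])

```text
t: 17.62
tool_pos: [0.4123, -0.3179, 0.1346]
orientation: [3.141, 0.022, -0.0]
force: [1.1, 1.8, -2.8]
opening: 0.0146
gripper_force: 14.0
```

carry_out(moves=[{"jaw": 0.008,"dx": 0.0012,"dy": 0,"dz": -0.004,"yaw": 0},{"jaw": 0.008,"dx": 0.0012,"dy": 0,"dz": -0.004,"yaw": 0},{"jaw": 0.008,"dx": 0.0012,"dy": 0,"dz": -0.004,"yaw": 0},{"jaw": 0.008,"dx": 0.0012,"dy": 0,"dz": -0.004,"yaw": 0}])

```text
t: 18.12
tool_pos: [0.4171, -0.3179, 0.1504]
orientation: [3.141, 0.022, -0.0]
force: [-0.1, -0.5, -0.7]
opening: 0.0151
gripper_force: 14.0
```

```bash
python3 - <<'E'
from h import *
to(.4048,-.3166);s=read_state();print(s["wrist_torque"],s["gripper_force"])
a=read_camera("top");b=read_camera("wrist");c=read_camera("side")
im=np.hstack([cv2.resize(b[:300,40:330],None,fx=1.3,fy=1.3),cv2.resize(c[200:340,180:310],(362,390))])
save(im,"pics/p2.png")
E
```

```text
t 18.12 pos [ 0.4171 -0.3179  0.1504] psi -89.21 dx,dy [-0.0123 -0.0014] q [-0.75 -0.03  1.78 -0.    1.39  0.81] F [-0.1 -0.5 -0.7] open 0.0151
[-0.06796806  0.32113375  0.02607114] 13.997938334941864
```

View pics/p2.png

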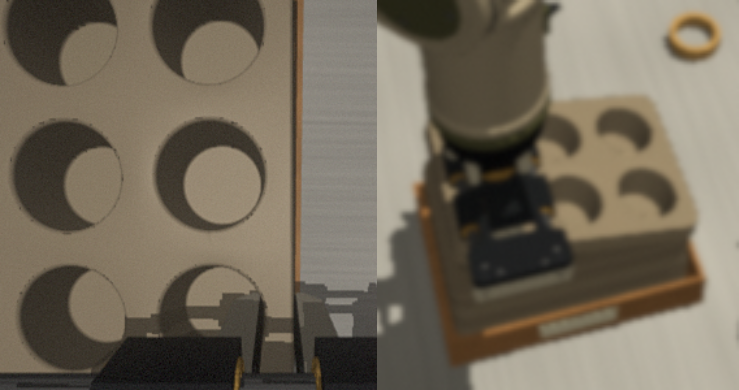

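In p2 (1.3x crop, u offset 40), the pocket rims are at (208,30), (211,174), (212,315) on the right and (62,32), (67,175), (73,317) on the left. The side view shows the pinched end raised and the far end low. I'll solve the tray pose from these points.

```bash
cat >> h.py <<'E'
def pnp(uv,L,m):
    K=np.array(m["camera_matrix"]);V=np.array(m["view"])
    ok,r,t=cv2.solvePnP(np.array(L,float),np.array(uv,float),K,None,flags=cv2.SOLVEPNP_IPPE)
    ok,r,t=cv2.solvePnP(np.array(L,float),np.array(uv,float),K,None,r,t,True)
    F=np.diag([1.,-1,-1]);Rw=V[:3,:3].T@F@R.from_rotvec(r[:,0]).as_matrix();tw=V[:3,:3].T@(F@t[:,0]-V[:3,3])
    q=cv2.projectPoints(np.array(L,float),r,t,K,None)[0][:,0]
    print("axes x",Rw[:,0].round(3),"y",Rw[:,1].round(3),"z",Rw[:,2].round(3),"\n origin",tw.round(4),"res px",np.abs(q-uv).max().round(1))
    return Rw,tw
POCK=np.array([(68,-34,40),(0,-34,40),(-68,-34,40),(68,34,40),(0,34,40),(-68,34,40)])/1e3
E
python3 - <<'E'
from h import *
import pickle
m5=pickle.load(open("w5.pkl","rb"))
pnp(np.array([(319,52),(325,186),(329,298),(188,52),(204,186),(218,300)])/1.5,POCK,m5)
uv=np.array([(208,30),(211,174),(212,315),(62,32),(67,175),(73,317)])/1.3+[40,0]
to(0,0);pnp(uv,POCK,camera_model("wrist"))
E
```

```text
axes x [1.    0.022 0.002] y [-0.022  0.999  0.038] z [-0.001 -0.038  0.999] 
 origin [ 0.474  -0.2493  0.0717] res px 0.3
t 18.27 pos [ 0.4172 -0.318   0.1505] psi -89.21 dx,dy [-0.4128 -0.3237] q [-0.75 -0.03  1.78 -0.    1.39  0.81] F [-1.   0.5 -0.8] open 0.0147
axes x [ 0.967  0.027 -0.254] y [-0.024  1.     0.016] z [ 0.254 -0.009  0.967] 
 origin [ 0.4722 -0.2505  0.102 ] res px 0.8
```

The tray is tipped 14.7° about its far rim, which is still at z of about 0.096. The far feet are up 9 mm, so I'm tipping a little further.

carry_out(moves=[{"jaw": 0.008,"dx": 0.0013,"dy": 0,"dz": -0.004,"yaw": 0},{"jaw": 0.008,"dx": 0.0013,"dy": 0,"dz": -0.004,"yaw": 0},{"jaw": 0.008,"dx": 0.0014,"dy": 0,"dz": -0.004,"yaw": 0},{"jaw": 0.008,"dx": 0.0014,"dy": 0,"dz": -0.004,"yaw": 0},{"jaw": 0.008,"dx": 0.0015,"dy": 0,"dz": -0.004,"yaw": 0},{"jaw": 0.008,"dx": 0,"dy": 0,"dz": 0,"yaw": 0}])

```text
t: 19.02
tool_pos: [0.4243, -0.3179, 0.1706]
orientation: [3.141, 0.022, 0.001]
force: [-0.5, -1.1, -1.3]
opening: 0.015
gripper_force: 14.0
```

```bash
cat >> h.py <<'E'
def edges(b):
    g=cv2.cvtColor(b,cv2.COLOR_RGB2GRAY);return g
def rims(b,guess,rad=32):
    # refine pocket rim ellipses: darker-than-deck pixels joined outlines
    hsv=cv2.cvtColor(b,cv2.COLOR_RGB2HSV);g=cv2.GaussianBlur(cv2.cvtColor(b,cv2.COLOR_RGB2GRAY),(3,3),0).astype(float);out=[]
    for u,v in guess:
        pts=[]
        for a in np.linspace(0,2*np.pi,72,endpoint=False):
            r=np.arange(rad*.6,rad*1.35,.5);x=u+r*np.cos(a);y=v+r*np.sin(a)
            p=cv2.remap(g.astype(np.float32),x.astype(np.float32)[None],y.astype(np.float32)[None],cv2.INTER_LINEAR,borderMode=cv2.BORDER_REPLICATE)[0]
            d=p[4:]-p[:-4];k=np.argmax(d)
            if d[k]>12 and 2<x[k+2]<510 and 2<y[k+2]<382:pts.append((x[k+2],y[k+2]))
        pts=np.array(pts,np.float32)
        if len(pts)<12:out.append((np.nan,)*3);continue
        for _ in range(3):
            e=cv2.fitEllipse(pts);c=np.array(e[0]);rr=np.hypot(*(pts-c).T);k=abs(rr-np.median(rr))<4
            if k.sum()<10:break
            pts=pts[k]
        out.append((*e[0],len(pts)))
    return np.array(out)
E
python3 - <<'E'
from h import *
to(0,0);m=camera_model("wrist");b=read_camera("wrist");np.save("w_a.npy",b)
# predicted rims: rotate about grip
s=read_state()
from itertools import product
for deg in(17,20):
    Rt=R.from_euler("y",deg,degrees=True)*R.from_euler("z",.022)
    g=np.array([-.068,-.0655,.028]);o=s["tool_pos"]-Rt.apply(g)
    pr=proj("wrist",o+Rt.apply(POCK),m);r=rims(b,pr);print(deg,pr.round(0).tolist(),"\n",r.round(1).tolist())
    k=np.isfinite(r[:,0])&(r[:,2]>25)&(np.hypot(*(r[:,:2]-pr).T)<25)
    if k.sum()>=4:pnp(r[k,:2],POCK[k],m)
E
```

```text
t 19.02 pos [ 0.4243 -0.3179  0.1706] psi -89.2 dx,dy [-0.4198 -0.3237] q [-0.74 -0.03  1.74  0.    1.43  0.82] F [-0.5 -1.1 -1.3] open 0.015
17 [[200.0, 22.0], [201.0, 131.0], [202.0, 242.0], [90.0, 22.0], [90.0, 132.0], [91.0, 243.0]] 
 [[200.1, 21.8, 23.0], [201.1, 132.1, 48.0], [202.6, 241.6, 41.0], [89.4, 23.0, 21.0], [91.3, 133.7, 47.0], [95.1, 243.4, 46.0]]
axes x [ 0.967  0.027 -0.253] y [-0.03   1.    -0.008] z [0.253 0.015 0.967] 
 origin [ 0.4804 -0.2514  0.1236] res px 0.5
20 [[202.0, 28.0], [202.0, 132.0], [202.0, 241.0], [96.0, 29.0], [94.0, 133.0], [91.0, 242.0]] 
 [[200.9, 22.0, 23.0], [201.9, 132.4, 50.0], [202.7, 241.3, 41.0], [89.1, 21.7, 17.0], [93.0, 133.4, 39.0], [95.2, 243.2, 47.0]]
axes x [ 0.961  0.024 -0.274] y [-0.028  1.    -0.008] z [0.274 0.015 0.962] 
 origin [ 0.4795 -0.2517  0.1225] res px 0.6
```

The tray is free. It still hangs at 15° in the grip with its far rim 20 mm clear, and the wrist load is about 1 N, so the stack stayed behind. To level it, I'll set its feet down on the bare counter where jar_b stood, so it turns flat within the pinch.

carry_out(moves=[{"jaw": 0.008,"dx": 0,"dy": 0,"dz": -0.01,"yaw": 0},{"jaw": 0.008,"dx": 0,"dy": 0,"dz": -0.015,"yaw": 0},{"jaw": 0.008,"dx": -0.002,"dy": -0.02,"dz": -0.01,"yaw": 0},{"jaw": 0.008,"dx": -0.0065,"dy": -0.045,"dz": 0,"yaw": 0},{"jaw": 0.008,"dx": -0.0065,"dy": -0.05,"dz": 0,"yaw": 0},{"jaw": 0.008,"dx": -0.0065,"dy": -0.05,"dz": 0,"yaw": 0},{"jaw": 0.008,"dx": -0.0065,"dy": -0.045,"dz": 0,"yaw": 0},{"jaw": 0.008,"dx": 0,"dy": -0.021,"dz": 0,"yaw": 0}], grip_force=18)

```text
t: 20.08
tool_pos: [0.3927, -0.0853, 0.2066]
orientation: [3.141, 0.024, 0.003]
force: [-0.1, -0.4, 0.1]
opening: 0.0147
gripper_force: 18.0
```

carry_out(moves=[{"jaw": 0.008,"dx": 0,"dy": 0,"dz": 0.03,"yaw": 0},{"jaw": 0.008,"dx": 0,"dy": 0,"dz": 0.035,"yaw": 0},{"jaw": 0.008,"dx": 0,"dy": 0,"dz": 0.03,"yaw": 0},{"jaw": 0.008,"dx": 0,"dy": 0,"dz": 0.02,"yaw": 0},{"jaw": 0.008,"dx": 0,"dy": 0,"dz": 0,"yaw": 0},{"jaw": 0.008,"dx": 0,"dy": 0,"dz": 0,"yaw": 0}], grip_force=14)

```text
t: 20.82
tool_pos: [0.3937, -0.0874, 0.0917]
orientation: [3.141, 0.022, 0.003]
force: [0.4, -0.7, -0.1]
opening: 0.015
gripper_force: 14.0
```

```bash
cat >> h.py <<'E'
def look(deg,th,zg=.030):
    s=read_state();m=camera_model("wrist");b=read_camera("wrist")
    Rt=R.from_euler("z",th)*R.from_euler("y",deg,degrees=True)
    o=s["tool_pos"]-Rt.apply([-.068,-.0655,zg]);pr=proj("wrist",o+Rt.apply(POCK),m);r=rims(b,pr)
    k=np.isfinite(r[:,0])&(r[:,2]>25)&(np.hypot(*(r[:,:2]-pr).T)<25);print(k.sum(),(r[:,:2]-pr).round(0).tolist())
    if k.sum()>=4:return pnp(r[k,:2],POCK[k],m)
E
python3 - <<'E'
from h import *
to(0,0);look(15,.025)
E
```

```text
t 20.82 pos [ 0.3937 -0.0874  0.0917] psi -89.21 dx,dy [-0.3924 -0.0928] q [-0.35 -0.34  2.16  0.    1.32  1.21] F [ 0.4 -0.7 -0.1] open 0.015
5 [[-13.0, 3.0], [0.0, 1.0], [0.0, 1.0], [0.0, 0.0], [0.0, 1.0], [3.0, 1.0]]
axes x [ 0.905  0.135 -0.405] y [0.079 0.879 0.47 ] z [ 0.419 -0.457  0.785] 
 origin [ 0.4206  0.1173 -0.1955] res px 68.8
```

carry_out(moves=[{"jaw": 0.008,"dx": 0,"dy": 0,"dz": 0.01,"yaw": 0},{"jaw": 0.008,"dx": 0,"dy": 0,"dz": 0.008,"yaw": 0},{"jaw": 0.008,"dx": -0.001,"dy": 0,"dz": 0.007,"yaw": 0},{"jaw": 0.008,"dx": -0.002,"dy": 0,"dz": 0.007,"yaw": 0},{"jaw": 0.008,"dx": -0.0025,"dy": 0,"dz": 0.007,"yaw": 0},{"jaw": 0.008,"dx": -0.002,"dy": 0,"dz": 0.007,"yaw": 0},{"jaw": 0.008,"dx": -0.002,"dy": 0,"dz": 0.006,"yaw": 0},{"jaw": 0.008,"dx": 0,"dy": 0,"dz": 0,"yaw": 0}])

```text
t: 21.88
tool_pos: [0.3828, -0.0871, 0.0376]
orientation: [-3.141, -0.022, 0.001]
force: [-0.6, -0.5, -0.4]
opening: 0.0147
gripper_force: 14.0
```

```bash
sed -i 's/pr).T)<25);print/pr).T)<8);print/' h.py; python3 - <<'E'
from h import *
to(0,0);look(4,.025)
E
```

```text
t 21.88 pos [ 0.3828 -0.0871  0.0376] psi -89.22 dx,dy [-0.3816 -0.0923] q [-0.35 -0.29  2.23  0.    1.2   1.2 ] F [-0.6 -0.5 -0.4] open 0.0147
2 [[nan, nan], [0.0, -0.0], [0.0, -2.0], [nan, nan], [-2.0, 4.0], [2.0, -2.0]]
```

carry_out(moves=[{"jaw": 0.008,"dx": -0.001,"dy": 0,"dz": 0.004,"yaw": 0},{"jaw": 0.008,"dx": -0.001,"dy": 0,"dz": 0.004,"yaw": 0},{"jaw": 0.008,"dx": 0,"dy": 0,"dz": 0.002,"yaw": 0},{"jaw": 0.008,"dx": 0,"dy": 0,"dz": 0,"yaw": 0},{"jaw": 0.008,"dx": 0,"dy": 0,"dz": 0,"yaw": 0}])

```text
t: 22.55
tool_pos: [0.3812, -0.0875, 0.0283]
orientation: [3.141, 0.022, -0.001]
force: [-3.0, -0.6, 5.1]
opening: 0.0147
gripper_force: 14.0
```

```bash
sed -i 's/d\[k\]>12/d[k]>7/; s/r\[:,2\]>25/r[:,2]>18/' h.py; python3 - <<'E'
from h import *
to(0,0);print(read_state()["wrist_torque"]);look(0,.025,.028);look(3,.025,.028)
E
```

```text
t 22.55 pos [ 0.3812 -0.0875  0.0283] psi -89.21 dx,dy [-0.3799 -0.0927] q [-0.36 -0.28  2.24 -0.    1.18  1.2 ] F [-3.  -0.6  5.1] open 0.0147
[-0.14905264  0.7191958   0.02088814]
2 [[nan, nan], [-0.0, 0.0], [1.0, -4.0], [nan, nan], [58.0, 17.0], [2.0, -4.0]]
2 [[nan, nan], [nan, nan], [1.0, -3.0], [nan, nan], [814.0, -88.0], [2.0, -3.0]]
```

carry_out(moves=[{"jaw": 0.008,"dx": 0,"dy": 0,"dz": 0,"yaw": 0},{"jaw": 0.008,"dx": 0,"dy": 0,"dz": 0,"yaw": 0}], grip_force=4)

```text
t: 22.9
tool_pos: [0.3812, -0.0874, 0.0282]
orientation: [3.141, 0.022, -0.0]
force: [-2.8, -1.1, 5.4]
opening: 0.0146
gripper_force: 4.0
```

carry_out(moves=[{"jaw": 0.008,"dx": 0,"dy": 0,"dz": 0,"yaw": 0},{"jaw": 0.008,"dx": 0,"dy": 0,"dz": 0,"yaw": 0},{"jaw": 0.008,"dx": 0,"dy": 0,"dz": -0.01,"yaw": 0},{"jaw": 0.008,"dx": 0,"dy": 0,"dz": -0.03,"yaw": 0},{"jaw": 0.008,"dx": 0,"dy": 0,"dz": -0.05,"yaw": 0},{"jaw": 0.008,"dx": 0,"dy": 0,"dz": -0.04,"yaw": 0},{"jaw": 0.008,"dx": 0,"dy": 0,"dz": -0.02,"yaw": 0},{"jaw": 0.008,"dx": 0,"dy": 0,"dz": 0,"yaw": 0}], grip_force=40)

```text
t: 23.9
tool_pos: [0.3825, -0.0876, 0.1802]
orientation: [3.14, 0.022, 0.006]
force: [1.4, -0.7, -0.4]
opening: 0.0148
gripper_force: 40.0
```

```bash
python3 - <<'E'
from h import *
to(0,0);look(0,.025,.028);look(3,.025,.028)
E
```

```text
t 23.9 pos [ 0.3825 -0.0876  0.1802] psi -89.2 dx,dy [-0.3813 -0.0929] q [-0.36 -0.45  2.08  0.    1.51  1.2 ] F [ 1.4 -0.7 -0.4] open 0.0148
2 [[nan, nan], [0.0, -0.0], [1.0, -4.0], [-12.0, 29.0], [14.0, 10.0], [3.0, -4.0]]
2 [[nan, nan], [nan, nan], [1.0, -3.0], [nan, nan], [-3.0, 3.0], [3.0, -3.0]]
```

```bash
sed -i 's/rad=32/rad=42/; s/rad\*.6,rad\*1.35/rad*.75,rad*1.25/' h.py; python3 - <<'E'
from h import *
to(0,0);look(0,.025,.028);look(3,.025,.028)
a=read_camera("top");np.save("top_b.npy",a);b=read_camera("wrist");c=read_camera("side")
im=np.hstack([cv2.resize(b[:300,20:330],(392,380)),cv2.resize(a[90:300,110:420],(400,380))]);save(im,"pics/p3.png")
E
```

```text
t 24.0 pos [ 0.381  -0.0871  0.1774] psi -89.21 dx,dy [-0.3797 -0.0923] q [-0.36 -0.45  2.08  0.    1.51  1.2 ] F [-0.6 -0.6 -1. ] open 0.0145
4 [[nan, nan], [2.0, -3.0], [0.0, 3.0], [nan, nan], [5.0, -3.0], [2.0, -4.0]]
axes x [ 1.     0.014 -0.009] y [-0.014  0.996 -0.089] z [0.008 0.089 0.996] 
 origin [ 0.4489 -0.0258  0.1517] res px 0.8
4 [[nan, nan], [1.0, -1.0], [-1.0, 4.0], [-24.0, 23.0], [1.0, -2.0], [3.0, -3.0]]
axes x [ 1.     0.012 -0.014] y [-0.014  0.995 -0.099] z [0.013 0.1   0.995] 
 origin [ 0.4483 -0.0259  0.151 ] res px 1.0
```

View pics/p3.png

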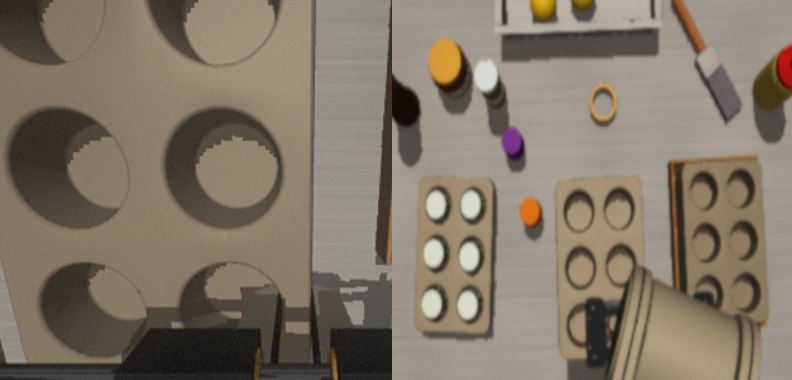

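In p3, all six caps of the pack tray are in place, the stack sits undisturbed in its carton, and the held tray hangs between them. In the wrist crop the deck's left edge runs from (0,240) to (25,362), its right edge is at u of about 312, and rims are at (68,167), (223,167) and (95,310). I'll check roll and pitch against those.

```bash
python3 - <<'E'
from h import *
from scipy.optimize import least_squares
m=camera_model("wrist");s=read_state();sc=lambda p:np.array(p)/[1.2645,1.2667]+[20,0]
P=sc([(68,167),(223,167),(95,310)]);LP=np.array([(0,34,40),(0,-34,40),(-68,34,40)])/1e3
EL=sc([(0,240),(25,362)]);ER=sc([(313,5),(311,270)])
def line(p,A,B):
    d=(B-A)/np.hypot(*(B-A));return (p[:,0]-A[0])*d[1]-(p[:,1]-A[1])*d[0]
def f(x):
    Rt=R.from_euler("zyx",x[:3]);o=s["tool_pos"]-Rt.apply([x[3],-.0655,.0277])
    c=proj("wrist",o+Rt.apply(np.array([(-.09,.073,.04),(.09,.073,.04),(-.05,-.073,.04),(.09,-.073,.04)])),m)
    return np.r_[(proj("wrist",o+Rt.apply(LP),m)-P).ravel(),line(EL,c[0],c[1]),line(ER,c[2],c[3])]
r=least_squares(f,[.02,0,0,-.068]);J=np.linalg.inv(r.jac.T@r.jac)
print("yaw,pitch,roll deg",np.degrees(r.x[:3]).round(2),"gx",r.x[3],"sd/px",np.degrees(np.sqrt(np.diag(J))[:3]).round(2));print(r.fun.round(1))
Rt=R.from_euler("zyx",r.x[:3]);print("centre",(s["tool_pos"]-Rt.apply([r.x[3],-.0655,.0277])).round(4))
# top camera: white caps again -> pack tray pose
im=cv2.cvtColor(np.load("top_b.npy"),cv2.COLOR_RGB2HSV).astype(int);k=((im[...,2]>165)&(im[...,1]<60)).astype(np.uint8);k[:,:120]=0;k[:180]=0;k[:,200:]=0
n,l,st,c=cv2.connectedComponentsWithStats(k)
c=np.array([c[i] for i in range(1,n) if st[i,4]>80]);W=back("top",c,.064);print(W.round(4).tolist(),W.mean(0))
E
```

```text
yaw,pitch,roll deg [ 0.85  2.04 -1.28] gx -0.06856828717504383 sd/px [0.19 0.63 0.21]
[ 1.1  0.3 -0.6  0.4 -2.4 -0.7 -0.7  0.8  0.  -0.8]
centre [ 0.4472 -0.0212  0.1454]
[[0.5354, 0.2217, 0.064], [0.5365, 0.2885, 0.064], [0.4707, 0.2935, 0.064], [0.4646, 0.2255, 0.064], [0.4029, 0.2974, 0.064], [0.3996, 0.229, 0.064]] [0.46828116 0.25926004 0.064     ]
```

The held tray is level within about 2°, and the pack tray is still at (0.468, 0.259). Now I'll carry it over and turn it to line up.

carry_out(moves=[{"jaw": 0.008,"dx": 0,"dy": 0,"dz": 0,"yaw": 0.035},{"jaw": 0.008,"dx": 0,"dy": 0,"dz": 0,"yaw": 0.0305},{"jaw": 0.008,"dx": 0.0016,"dy": -0.015,"dz": 0,"yaw": 0},{"jaw": 0.008,"dx": 0,"dy": -0.03,"dz": 0,"yaw": 0},{"jaw": 0.008,"dx": 0,"dy": -0.04,"dz": 0,"yaw": 0},{"jaw": 0.008,"dx": 0,"dy": -0.045,"dz": 0,"yaw": 0},{"jaw": 0.008,"dx": 0,"dy": -0.045,"dz": 0,"yaw": 0},{"jaw": 0.008,"dx": 0,"dy": -0.04,"dz": 0,"yaw": 0}])

```text
t: 25.25
tool_pos: [0.3939, 0.129, 0.1783]
orientation: [-3.14, 0.083, -0.001]
force: [0.0, -0.3, 0.6]
opening: 0.0149
gripper_force: 40.0
```

carry_out(moves=[{"jaw": 0.008,"dx": 0,"dy": -0.03,"dz": 0,"yaw": 0},{"jaw": 0.008,"dx": 0,"dy": -0.025,"dz": 0,"yaw": 0},{"jaw": 0.008,"dx": 0,"dy": -0.015,"dz": 0.005,"yaw": 0},{"jaw": 0.008,"dx": 0,"dy": 0,"dz": 0.015,"yaw": 0},{"jaw": 0.008,"dx": 0,"dy": 0,"dz": 0.015,"yaw": 0},{"jaw": 0.008,"dx": 0,"dy": 0,"dz": 0.01,"yaw": 0},{"jaw": 0.008,"dx": 0,"dy": 0,"dz": 0,"yaw": 0},{"jaw": 0.008,"dx": 0,"dy": 0,"dz": 0,"yaw": 0}])

```text
t: 26.25
tool_pos: [0.3979, 0.1971, 0.1335]
orientation: [-3.14, 0.082, -0.001]
force: [-0.7, -0.6, -0.5]
opening: 0.0143
gripper_force: 40.0
```

```bash
python3 - <<'E'
from h import *
from scipy.optimize import least_squares
to(.3973,.1976);s=read_state();m=camera_model("top");a=read_camera("top");np.save("top_c.npy",a)
Rt=R.from_euler("z",-.0513);o=s["tool_pos"]-Rt.apply([-.0683,-.0655,.0277]);print(o)
pr=proj("top",o+Rt.apply(POCK),m);r=rims(a,pr,11.5);print(pr.round(1).tolist(),"\n",(r[:,:2]-pr).round(1).tolist(),r[:,2])
b=read_camera("side");np.save("side_c.npy",b);ms=camera_model("side")
ps=proj("side",o+Rt.apply(POCK),ms);r=rims(b,ps,11.5);print(ps.round(1).tolist(),"\n",(r[:,:2]-ps).round(1).tolist(),r[:,2])
look(0,-.0513,.0277);look(2,-.0513,.0277)
E
```

```text
t 26.25 pos [0.3979 0.1971 0.1335] psi -93.0 dx,dy [-0.0006 -0.0005] q [ 0.34 -0.25  2.01 -0.    1.38  1.97] F [-0.7 -0.6 -0.5] open 0.0143
[0.46946094 0.25897721 0.10577224]
[[163.3, 199.7], [161.9, 229.6], [160.6, 260.0], [133.5, 198.9], [132.0, 228.9], [130.4, 259.2]] 
 [[0.9, 1.6], [1.2, 1.3], [0.7, -0.5], [1.1, 1.6], [0.9, 1.4], [nan, nan]] [62. 55. 37. 59. 60. nan]
[[226.9, 132.4], [205.4, 135.3], [183.7, 138.3], [223.6, 119.2], [202.8, 121.9], [181.8, 124.7]] 
 [[0.5, -1.8], [nan, nan], [-0.8, -1.0], [1.1, 0.6], [5.8, -5.6], [-0.1, 1.1]] [30. nan 30. 38. 12. 56.]
4 [[nan, nan], [1.0, -2.0], [1.0, 2.0], [nan, nan], [4.0, -2.0], [3.0, -3.0]]
axes x [ 0.999 -0.051  0.   ] y [ 0.051  0.995 -0.084] z [0.004 0.084 0.996] 
 origin [0.4703 0.2541 0.1084] res px 0.6
4 [[nan, nan], [0.0, -1.0], [0.0, 3.0], [nan, nan], [1.0, -1.0], [3.0, -2.0]]
axes x [ 0.999 -0.051 -0.006] y [ 0.05   0.995 -0.09 ] z [0.01  0.09  0.996] 
 origin [0.47   0.2541 0.108 ] res px 0.8
```

The position agrees within 2–3 mm, but the roll reading is ambiguous. I'll settle it with a joint edge-alignment fit over all three cameras, first checked on the stack pictures, where the tray was known to be level.

```bash
cat > fit.py <<'E'
from h import *
import pickle
from scipy.optimize import minimize
a=np.linspace(0,2*np.pi,60,endpoint=False);C=[]
for p in POCK:C.append((np.c_[p[0]+.023*np.cos(a),p[1]+.023*np.sin(a),0*a+.04],np.c_[np.cos(a),np.sin(a),0*a]))
for sx,sy in((1,0),(-1,0),(0,1),(0,-1)):
    t=np.linspace(-1,1,60)
    q=np.c_[sx*.107+abs(sy)*t*.085,sy*.073+abs(sx)*t*.05,0*t+.04];C.append((q,np.tile([sx,sy,0],(60,1))))
X=np.vstack([c[0] for c in C]);N=np.vstack([c[1] for c in C])
def fit(views,x0):
    G=[]
    for im,m,b in views:
        g=cv2.GaussianBlur(cv2.cvtColor(im,cv2.COLOR_RGB2GRAY).astype(np.float32),(0,0),b)
        G.append((cv2.Sobel(g,cv2.CV_32F,1,0)*b,cv2.Sobel(g,cv2.CV_32F,0,1)*b,m))
    def cost(x):
        Rt=R.from_euler("zyx",x[3:]/100);c=0
        P=x[:3]/1000+Rt.apply(X);Q=P+Rt.apply(N)*.001
        for gx,gy,m in G:
            u=proj(None,P,m);d=proj(None,Q,m)-u;d/=np.hypot(*d.T)[:,None]+1e-9
            s=lambda I:cv2.remap(I,u[:,0].astype(np.float32)[None],u[:,1].astype(np.float32)[None],cv2.INTER_LINEAR,borderValue=0)[0]
            v=np.abs(s(gx)*d[:,0]+s(gy)*d[:,1]);c-=np.minimum(v,np.percentile(v,85)+1).mean()/ (np.abs(gx).mean()+1)
        return c
    best=None
    rng=np.random.default_rng(0)
    for k in range(8):
        st=np.array(x0,float)+(rng.normal(size=6)*[3,3,4,1,3,4] if k else 0)
        r=minimize(cost,st,method="Nelder-Mead",options=dict(initial_simplex=st+np.vstack([np.zeros(6),np.diag([3,3,3,2,4,4])]),maxiter=900,xatol=.02,fatol=1e-4))
        if best is None or r.fun<best.fun:best=r
    x=best.x;print("xyz mm",x[:3].round(1),"yaw pitch roll deg",np.degrees(x[3:]/100).round(2),"cost",round(best.fun,3));return x
E
python3 - <<'E'
from fit import *
mt,ms,mw=[camera_model(n) for n in("top","side","wrist")]
m5=pickle.load(open("w5.pkl","rb"))
top2=cv2.cvtColor(cv2.resize(cv2.imread("pics/top2.png"),(512,384),interpolation=cv2.INTER_AREA),cv2.COLOR_BGR2RGB)
w5=np.load("w5.npy");sp=np.load("side_pre.npy")
for b in(1.5,):
    print("ref (expect z 76, pitch=roll=0)")
    fit([(w5,m5,b),(top2,mt,b)],[472,-250,76,1.4,0,0]);fit([(w5,m5,b),(top2,mt,b),(sp,ms,b)],[472,-250,76,1.4,0,0])
    w=read_camera("wrist");np.save("w_c.npy",w);tc=np.load("top_c.npy");sc=np.load("side_c.npy")
    print("now")
    fit([(w,mw,b)],[469,259,106,-5,0,0]);fit([(w,mw,b),(tc,mt,b)],[469,259,106,-5,0,0]);fit([(w,mw,b),(tc,mt,b),(sc,ms,b)],[469,259,106,-5,0,0])
E
```

```text
ref (expect z 76, pitch=roll=0)
xyz mm [ 475.3 -252.1   79.4] yaw pitch roll deg [ 1.32  1.55 -3.28] cost -9.528
xyz mm [ 475.  -250.9   77.5] yaw pitch roll deg [ 1.48  2.62 -1.36] cost -13.008
now
xyz mm [469.9 260.2 103.5] yaw pitch roll deg [-2.7   3.89  0.04] cost -2.943
xyz mm [470.7 261.8 104.5] yaw pitch roll deg [-2.76  2.    2.34] cost -6.335
xyz mm [470.2 261.2 104.6] yaw pitch roll deg [-2.76  2.05  1.47] cost -11.013
```

The three-camera fit puts the tray at (470, 261) mm, yaw -2.8°, level within the roughly 2° the fit can resolve. The target is (469, 259.5) mm, yaw -2.9°. I'm lowering a touch to about 3 cm clearance and settling.

carry_out(moves=[{"jaw": 0.008,"dx": -0.0005,"dy": 0.0005,"dz": 0.005,"yaw": 0},{"jaw": 0.008,"dx": 0,"dy": 0,"dz": 0.004,"yaw": 0},{"jaw": 0.008,"dx": 0,"dy": 0,"dz": 0,"yaw": 0},{"jaw": 0.008,"dx": 0,"dy": 0,"dz": 0,"yaw": 0},{"jaw": 0.008,"dx": 0,"dy": 0,"dz": 0,"yaw": 0},{"jaw": 0.008,"dx": 0,"dy": 0,"dz": 0,"yaw": 0},{"jaw": 0.008,"dx": 0,"dy": 0,"dz": 0,"yaw": 0},{"jaw": 0.008,"dx": 0,"dy": 0,"dz": 0,"yaw": 0}])

```text
t: 27.5
tool_pos: [0.3971, 0.1968, 0.1242]
orientation: [-3.141, 0.081, -0.0]
force: [-0.6, -0.3, -0.6]
opening: 0.0142
gripper_force: 40.0
```

```bash
python3 - <<'E'
from h import *
to(.3973,.1976);print(read_state()["dq"].round(3));print(close_job())
E
```

```text
t 27.5 pos [0.3971 0.1968 0.1242] psi -92.96 dx,dy [ 0.0002 -0.0008] q [ 0.34 -0.24  2.02  0.    1.36  1.97] F [-0.6 -0.3 -0.6] open 0.0142
[-0.001 -0.    -0.     0.003 -0.002  0.001]
the job is handed in; nothing more can be done
None
```

Job handed in at 27.5 s: both jars are in their pockets, and the top tray was peeled off by one corner with no sign the stack shifted, set briefly on the counter to level it, and is held still about 3 cm above the jars, lined up within about 2 mm and level to within the roughly 2° I could measure.

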